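# Dispense two core plugs from the drum feeder

## Robot

A 7-joint arm with a two-finger parallel gripper is mounted at the origin on the work surface. World frame = base frame: x ahead of the robot, y to its left, z up, the work surface at z = 0. Lengths are in m, angles in rad, forces in N, time in s.
With the tool pointing down it reaches from about 0.4 to 0.85 m from the base axis. Payload 4.5 kg.
Tool frame: the origin (TCP) lies between the finger pads; the fingertips stand 19 mm ahead of it and the grasp point (between the pads) is the TCP (r.tips_ahead is the distance from the TCP to the fingertips, in m); z points along the fingers, y is the line along which they close (so a half turn about z gives the same grasp; the last joint's range is limited). The gripper opens to 88 mm and grips with 3 to 60 N. Pads are 18 mm wide; open, the fingers measure 123 mm over their backs; the gripper's body (75 mm by 187 mm) begins 45 mm behind the grasp point.
Start: joints at [1.234, 0.689, -0.195, 1.565, 0.157, 0.902, -0.215], TCP at [0.227, -0.583, 0.258] pointing down, gripper open.
Joint ranges: [-3.01, 3.01], [-0.46, 2.08], [-1.47, 1.51], [0.13, 2.56], [-1, 4.14], [0.04, 2.09], [-2.66, 2.66]. Speed limits (rad/s): [2.57, 2.57, 3.14, 3.14, 3.14, 3.14, 3.14].

## Interface

Orientations are given as a unit quaternion [x, y, z, w].
In Python, from plant import r, cams, models gives the robot as it stands. The module is installed in compiled form; this text tells all that it offers.
- The arm moves only by the tool jog_arm, never from a script. Its arguments are lists of equal length, an entry for each row: "turn": the turn, a rotation vector about the tool's x, y, z in rad, a list of three; "translation": the shift along the tool's x, y, z in m, a list of three; "grip": the closure, from 0 (fully open) to 1 (shut). In form: {"turn": [[ax, ay, az], ...], "translation": [[tx, ty, tz], ...], "grip": [grip, ...]}. A call has 1 to 20 rows; each row is the pose to reach, as a shift and turn from the pose commanded when the call began, along the tool's axes at that moment; what a row does not reach only later rows make up. A row lasts 1/8 s, in which the tool goes at most 62.5 mm and 10.7 degrees, less where a joint would pass 70% of its speed; a pose out of reach is approached as far as the arm can. A call with a gripper value outside its range is refused whole. The fingers move at their own pace and stop on an object; "force" is the grip in N (left out, the last holds). Time passes only in rows, so rows that repeat a pose let the fingers close. It gives the time, the measured TCP pose, the force, the opening and the grip force at its end, in the units of the state.
- r.get_state(): the state, without advancing time (a new reading comes with each control period).
- cams.snapshot(name): name is "scene" or "top" or "wrist"; returns the picture (400x640x3 uint8, red, green, blue); there is no depth.
- cams.camera_params(name): a dict with "fx", "fy", "cx", "cy" (pixels), "eye" and "orientation" of the camera in the world. Camera axes: x right, y up, looking along -z (the intrinsics and any distortion apply to the point x, -y, -z); pixel columns grow to the right and rows downward; lengths in m; the calibration is good to about 2 mm. The wrist camera is an equidistant fisheye: a pixel r from the principal point sees the ray r / f radians off the axis. A picture is of the moment at which its call begins: read the wrist's pose just before it. camera_params takes no time and is no camera call; for the wrist camera it gives the pose at the moment of the call.
- r.finish_job(): hands the job in; it is judged then, once.
Trained networks look in the newest picture that a camera, given by its name, has taken for a name from the list of things; names that differ only in an ending like _2 or _b are one class to them, and where a whole thing is asked for, a point or a joint stands for the part that bears it (a point fixed in the world has none). Each returns a list of dicts, best first, with "p" (0 to 1); they miss things now and then, are a little off and sometimes report something else, mostly with a low value. They report only what shows in the picture. A call takes as long as a camera call. They do not tell look-alikes from the thing itself.
- models.find_in(camera, name): "position" ([x, y, z] in m, in world coordinates, good to about 4 mm: the middle of the surface that is visible of it).
- models.masks_of(camera, name): "pixels" (400x640 bool, what is visible of it).
- models.place_of(camera, name): "position" ([x, y, z] in m, in world coordinates, good to about 4 mm: a listed point, or the origin of a listed thing).
The state is a dict: "clock": time; "q": joint angles; "qd": joint speeds; "joint_torque": joint torques, N m; "tool_pos": TCP position; "eef_rot": TCP orientation; "contact_force": force on the tool from outside, world axes, zero at the start; "moment": the same for the moment, N m; "opening": opening from 0.0 (shut) to 1.0 (fully open); "finger_force": force on a finger pad.
Only numpy, scipy, OpenCV 4.12 (cv2) and the standard library are available. Lean on these libraries where they do the work, as an engineer would, in place of code of your own. Each camera call takes 0.05 s, during which the arm holds its last target. There are 200 camera calls.

## Task

Slowly turn the leaning feeder drum anticlockwise (seen from above) by its T-handle so that one core plug drops into the pan, stop until it lies there, then turn on until exactly one more has dropped, keeping the other two in the drum. Then lift the pan's handle to tip the pan to about 50 degrees, hold it until both plugs have rolled into the tray, and gently lower it back to level and let go. Do not touch the plugs with the gripper or disturb the jar, cup, wrench and glass cylinder.

Things in the scene. Friction and masses are not known exactly. Their poses are not given: they have to be found in the camera images.
- t_handle (a point): Centre of the black T-handle on the drum: a bar 66 mm long, 14 mm thick, 26 mm tall, on an 18 mm spindle. z is the drum's axis, pointing up out of the drum and leaning 38 degrees from vertical towards the robot's side; x the bar's length, y its thickness, turning with the drum. The clear guard's upper edge lies 43 mm below this point along the axis.
- drum (a joint): Drum angle, rad, near 0 at the start, when a vane stands mid-opening. Grows anticlockwise looking down on the T-handle; turns both ways, about 0.1 N m, stays put. Growing angles centre the first plug's pocket at the opening at 0.52, the next at 1.57; shrinking ones bring two empty pockets first. A plug falls out by itself somewhat before its pocket is centred, and settles within about 1 s.
- drum_mid (a point): Point on the axis half-way up the white drum's six pockets (60 degrees apart, open outwards, inside a fixed clear guard of 69 mm radius), 71 mm below the T-handle's centre. The guard's one opening, 47 mm wide, is on its low side facing the robot's side, with a chute to the pan. A plug in a pocket has its centre about 45 mm from this point; under 72 mm counts as in the drum.
- plug1_mid (a point): Centre of a beige core plug (rock cylinder), 30 mm in diameter, 60 mm long, about 100 g, at the start in the drum's pocket that is first in line for the opening when the drum angle grows
- plug2_mid (a point): Centre of a beige core plug (rock cylinder), 30 mm in diameter, 60 mm long, about 100 g, at the start in the drum's pocket that is second in line for the opening when the drum angle grows
- plug3_mid (a point): Centre of a beige core plug (rock cylinder), 30 mm in diameter, 60 mm long, about 100 g, at the start in the drum's pocket that is third in line for the opening when the drum angle grows
- plug4_mid (a point): Centre of a beige core plug (rock cylinder), 30 mm in diameter, 60 mm long, about 100 g, at the start in the drum's pocket that is fourth in line for the opening when the drum angle grows
- pan (a joint): Tip angle of the pan, rad: 0 level (rests on its stop by its own weight, and falls back if let go), grows as the handle side is lifted; 0.87 is 50 degrees, end stop at 1.3. The hinge is the x axis of pan_hinge.
- pan_hinge (a point): Middle of the pan's hinge, along the pan's pouring edge on the tray's side; fixed. Its x axis is the hinge line, y points level from the pan to the tray, z up.
- pan_mid (a point): Middle of the steel pan's floor (118 mm along the hinge, 98 mm across). The floor slopes down about 12 degrees from the pouring edge to the handle side while the pan is level. Axes turn with the pan: x along the hinge, y towards the pouring edge, z up. A plug lying in the pan has its centre about 15 mm above the floor.
- pan_handle (a point): Middle of the pan's black handle: a level round bar 12 mm thick and 88 mm long, parallel to the hinge, 143 mm from the hinge line and 5 mm below it, held at its ends by thin arms 43 mm clear of the pan's side; about 75 mm above the table when level. Lifting takes under 5 N. It may turn between the fingers. x along the bar.
- tray_in (a point): Middle of the inner floor of the fixed grey open tray, 180 by 165 mm outside, walls 35 mm high, standing beside the pan under its pouring edge. z up.
- plug1: The same plug as plug1_mid (its body, origin at its centre)
- plug2: The same plug as plug2_mid (its body, origin at its centre)
- plug3: The same plug as plug3_mid (its body, origin at its centre)
- plug4: The same plug as plug4_mid (its body, origin at its centre)
- jar: Amber jar with a white lid, 64 mm in diameter, 100 mm tall, on the table beside the drum on the pan handle's side; origin at the middle of its underside. To be left alone.
- steel_cup: Open steel cup, 72 mm in diameter, 85 mm tall, beside the drum on the tray's side; origin at the middle of its underside. To be left alone.
- wrench: Dark steel wrench, 170 mm long, lying on the table beyond the pan's handle; origin under its middle. To be left alone.
- glass_tube: Glass measuring cylinder, 126 mm tall on a 52 mm blue foot, behind the drum; origin at the middle of its underside. To be left alone.
There are look-alikes about, which are no part of the job. Leave any pink look-alike of the part that bears tray_in alone.

How it is judged:
On the way, in this order (a step that is already met when the one before it is completed fails the run):
1. the first plug lies in the level pan, the other three are in the drum, and the drum stands still (x of plug1_mid in the frame of pan_mid between -0.06 and 0.06 m and y of plug1_mid in the frame of pan_mid between -0.055 and 0.055 m and z of plug1_mid in the frame of pan_mid between -0.005 and 0.06 m and distance between each of plug2_mid, plug3_mid, plug4_mid and drum_mid below 0.072 m and value of joint pan below 0.06 rad and velocity of joint drum between -0.15 and 0.15 rad/s), for 0.4 s.
2. the first and second plugs lie in the level pan, the other two are in the drum, and the drum stands still (x of plug1_mid in the frame of pan_mid between -0.06 and 0.06 m and y of plug1_mid in the frame of pan_mid between -0.055 and 0.055 m and z of plug1_mid in the frame of pan_mid between -0.005 and 0.06 m and x of plug2_mid in the frame of pan_mid between -0.06 and 0.06 m and y of plug2_mid in the frame of pan_mid between -0.055 and 0.055 m and z of plug2_mid in the frame of pan_mid between -0.005 and 0.06 m and value of joint pan below 0.06 rad and distance between each of plug3_mid, plug4_mid and drum_mid below 0.072 m and velocity of joint drum between -0.15 and 0.15 rad/s), for 0.4 s.
3. the pan is held tipped between 40 and 60 degrees with both plugs out of it and in the tray (value of joint pan between 0.7 and 1.05 rad and x of plug1_mid in the frame of tray_in between -0.09 and 0.09 m and y of plug1_mid in the frame of tray_in between -0.083 and 0.083 m and z of plug1_mid in the frame of tray_in between 0 and 0.055 m and x of plug2_mid in the frame of tray_in between -0.09 and 0.09 m and y of plug2_mid in the frame of tray_in between -0.083 and 0.083 m and z of plug2_mid in the frame of tray_in between 0 and 0.055 m and distance between each of plug3_mid, plug4_mid and drum_mid below 0.072 m), for 0.3 s.
At the end, for the whole second after the job is handed in: The first two plugs lie at rest in the tray, the other two stand in the drum's pockets (centres within 72 mm of drum_mid), the drum stands still and the pan is level again (within 0.06 rad) (x of plug1_mid in the frame of tray_in between -0.09 and 0.09 m and y of plug1_mid in the frame of tray_in between -0.083 and 0.083 m and z of plug1_mid in the frame of tray_in between 0 and 0.055 m and x of plug2_mid in the frame of tray_in between -0.09 and 0.09 m and y of plug2_mid in the frame of tray_in between -0.083 and 0.083 m and z of plug2_mid in the frame of tray_in between 0 and 0.055 m and value of joint pan below 0.06 rad and distance between each of plug3_mid, plug4_mid and drum_mid below 0.072 m and velocity of joint drum between -0.15 and 0.15 rad/s and linear speed of each of plug1, plug2, plug3, plug4 below 0.05 m/s); the robot touches nothing.
It fails at once if the drum is spun faster than 1.5 rad/s (velocity of joint drum above 1.5 rad/s or velocity of joint drum below -1.5 rad/s).
It fails at once if the pan falls back faster than 2.5 rad/s (velocity of joint pan below -2.5 rad/s).
It fails at once if the gripper's fingers press on a plug (over 2 N) (contact force between the fingers and plug1 above 2 N or contact force between the fingers and plug2 above 2 N or contact force between the fingers and plug3 above 2 N or contact force between the fingers and plug4 above 2 N).
It fails at once if the jar, steel cup, wrench or glass cylinder is moved by more than 30 mm (distance of any of jar, steel_cup, wrench, glass_tube from where it was at the start of the episode above 0.03 m).
It also fails if it takes over 64 s, if anything falls off the work surface, if the arm or the gripper's body presses on something with over 40 N, if the wrist force passes 120 N, or if a joint passes its speed limit or range.

## Working session

There is one attempt and no reset: what is moved stays moved. The work goes in short steps, Python scripts to look and compute and a tool call to move; the robot and the scene stay as the last step left them, time stands still between calls to the robot, and variables do not carry over. Pictures are saved under pics/ and viewed, at most 10 in all, crops included, and the job is handed in when it is done.

Besides the shell and the picture viewer there is one more tool, called after "Emit:" by a JSON object that holds its "op" and its "data", one argument or row to a line. jog_arm: Moves the arm, as the interface text tells. Its arguments: {"type":"object","properties":{"turn":{"type":"array"},"translation":{"type":"array"},"grip":{"type":"array"},"force":{"type":"number"}},"required":["turn","translation","grip"]}

```bash
mkdir -p pics; python3 - <<'E'
from plant import r,cams,models
import cv2,numpy as np
s=r.get_state();print(s['clock'],s['tool_pos'],s['eef_rot'],s['opening'])
ims=[]
for c in ['scene','top']:
    im=cams.snapshot(c);cv2.imwrite(f'pics/{c}0.png',im[:,:,::-1])
    p=cams.camera_params(c);print(c,p)
    for n in ['t_handle','drum_mid','pan_hinge','pan_mid','pan_handle','tray_in','jar','steel_cup','wrench','glass_tube','plug1_mid']:
        print(n,[(np.round(d['position'],3).tolist(),round(d['p'],2)) for d in models.place_of(c,n)][:5])
E
```

```text
0.0 [ 0.22622092 -0.58197272  0.25690835] [ 9.82853466e-01  1.84385996e-01 -2.27731370e-04 -9.03549159e-04] 0.9977250827328409
scene {'fx': 461.5984148464344, 'fy': 461.5984148464344, 'cx': 318.0620936996335, 'cy': 202.99598953033095, 'eye': array([ 1.36256382, -0.60875908,  1.39757079]), 'orientation': array([0.33157239, 0.13745679, 0.37046456, 0.85669212])}
t_handle [([0.626, -0.007, 0.251], 0.59)]
drum_mid [([0.667, -0.007, 0.2], 0.83)]
pan_hinge [([0.523, 0.026, 0.075], 0.98), ([0.698, -0.023, 0.218], 0.16)]
pan_mid [([0.527, -0.019, 0.069], 0.93), ([0.623, -0.009, 0.251], 0.22)]
pan_handle [([0.512, -0.121, 0.076], 0.75)]
tray_in [([0.502, 0.127, 0.005], 0.92), ([0.347, 0.638, 0.008], 0.91), ([0.338, 0.356, 0.004], 0.71)]
jar []
steel_cup [([0.678, 0.16, 0.001], 0.6)]
wrench [([0.587, -0.242, 0.004], 0.59)]
glass_tube [([0.771, 0.088, -0.003], 0.84), ([0.682, 0.159, -0.003], 0.36)]
plug1_mid [([0.655, 0.047, 0.194], 0.42)]
top {'fx': 425.43004935513864, 'fy': 425.43004935513864, 'cx': 319.1416925426706, 'cy': 202.90411597405034, 'eye': array([0.37728591, 0.1803244 , 1.38251721]), 'orientation': array([ 0.04662191, -0.05789403, -0.70165624,  0.70862768])}
t_handle [([0.623, -0.01, 0.257], 0.59)]
drum_mid [([0.673, -0.002, 0.198], 0.76)]
pan_hinge [([0.522, 0.025, 0.078], 0.64)]
pan_mid [([0.532, -0.02, 0.066], 0.95), ([0.688, 0.018, 0.222], 0.59)]
pan_handle [([0.509, -0.122, 0.076], 0.67)]
tray_in [([0.351, 0.639, 0.01], 0.89), ([0.505, 0.124, 0.006], 0.55), ([0.656, 0.046, 0.198], 0.19)]
jar [([0.74, -0.164, 0.001], 0.87)]
steel_cup [([0.679, 0.156, -0.001], 0.75), ([0.74, -0.166, 0.0], 0.53), ([0.522, 0.026, 0.08], 0.26)]
wrench [([0.587, -0.243, -0.002], 0.85)]
glass_tube [([0.776, 0.089, -0.0], 0.72)]
plug1_mid [([0.632, 0.01, 0.172], 0.41)]
```

```bash
python3 - <<'E'
import cv2
a=cv2.imread('pics/scene0.png');print(a.shape)
b=cv2.imread('pics/top0.png')
# crop to workcell
import numpy as np
cv2.imwrite('pics/s.png',cv2.resize(a,(800,500)))
cv2.imwrite('pics/t.png',cv2.resize(b,(800,500)))
E
```

```text
(400, 640, 3)
```

View pics/s.png

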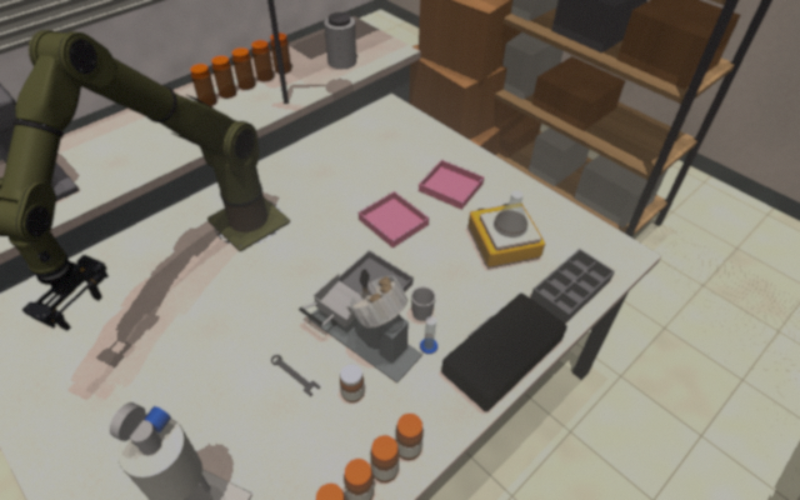

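View pics/t.png

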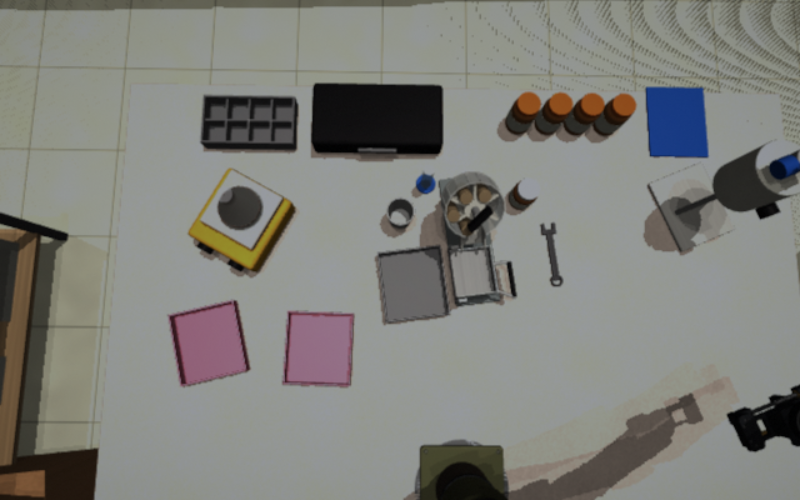

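The grey tray at (412,285) in the resized top view is the real one, because it stands at the pan's pouring edge. The two pink trays at (208,343) and (319,348) are look-alikes. I'll enlarge the feeder to confirm this and get the yaw.

```bash
python3 - <<'E'
import cv2
b=cv2.imread('pics/top0.png')
cv2.imwrite('pics/tc.png',cv2.resize(b[125:265,295:435],(600,600),interpolation=cv2.INTER_CUBIC))
E
```

```text
(no output)
```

View pics/tc.png

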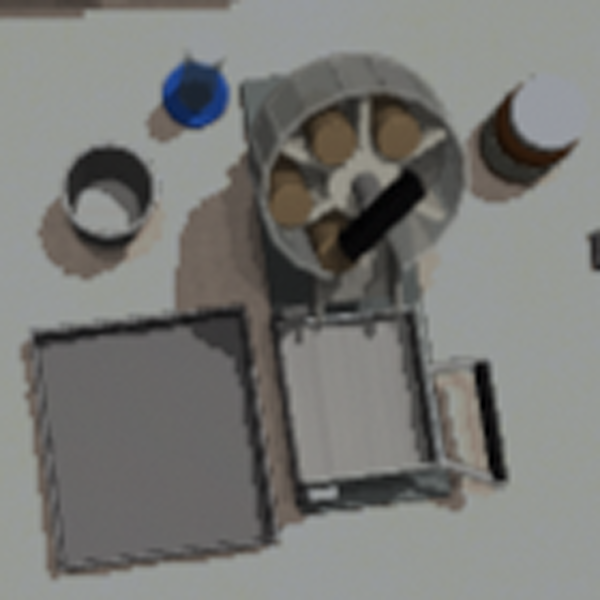

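The crop confirms the grey tray at (150,440) in the crop, beside the pan. The T-handle runs from (348,248) to (415,185) and the pan handle from (483,365) to (500,480). The four plugs are at (330,245), (290,200), (330,137) and (398,130), so anticlockwise brings the (330,245) plug first.

```bash
cat >h.py <<'E'
from plant import r,cams,models
import numpy as np
from scipy.spatial.transform import Rotation as R
def ray(cam,u,v):
    p=cams.camera_params(cam)
    d=np.array([(u-p['cx'])/p['fx'],-(v-p['cy'])/p['fy'],-1]);return p['eye'],R.from_quat(p['orientation']).apply(d)
def hit(cam,u,v,p0,n):
    e,d=ray(cam,u,v);return e+d*((np.array(p0)-e)@n)/(d@n)
def rel(T,Rm):
    s=r.get_state();C=R.from_quat(s['eef_rot'])
    print('t',s['clock'],'trans',np.round(C.inv().apply(np.array(T)-s['tool_pos']),4),'turn',np.round((C.inv()*R.from_matrix(Rm)).as_rotvec(),4))
E
python3 - <<'E'
from h import *
c=lambda u,v:(295+u/4.286,125+v/4.286)
Z=np.array([0,0,1.])
for n,a,b,z in [('trayL',(35,335),(60,570),.035),('trayT',(35,335),(243,312),.035),('handle',(483,365),(500,480),.081)]:
    A=hit('top',*c(*a),[0,0,z],Z);B=hit('top',*c(*b),[0,0,z],Z);print(n,A,B,(A+B)/2,np.degrees(np.arctan2(*(A-B)[[1,0]])))
y=np.radians(6.5)
ex=np.array([np.cos(y),np.sin(y),0]);ax=-ex*np.sin(np.radians(38))+Z*np.cos(np.radians(38));ay=np.array([-np.sin(y),np.cos(y),0]);axx=np.cross(ay,ax)
print('axis',ax)
H=np.array([.6245,-.0085,.254])
for s in [0]:
    A=hit('top',*c(348,248),H+.013*ax,ax);B=hit('top',*c(415,185),H+.013*ax,ax)
    m=(A+B)/2-.013*ax;d=B-A;print('T',m,np.linalg.norm(d),'ang in drum frame',np.degrees(np.arctan2(d@ay,d@axx)),d@ax)
E
```

```text
trayL [0.57683069 0.2107833  0.035     ] [0.40294842 0.19000271 0.035     ] [0.48988955 0.200393   0.035     ] 6.8150692717880865
trayT [0.57683069 0.2107833  0.035     ] [0.59599101 0.055204   0.035     ] [0.58641085 0.13299365 0.035     ] 97.02089067122571
handle [ 0.55170781 -0.11404942  0.081     ] [ 0.46879693 -0.12442566  0.081     ] [ 0.51025237 -0.11923754  0.081     ] 7.133442391492123
axis [-0.61170391 -0.06969486  0.78801075]
T [ 0.62775468 -0.00924059  0.25646099] 0.057718021146457105 ang in drum frame -47.10143690940749 -5.135826357120648e-17
```

Emit:
{"op": "jog_arm", "data": {
  "turn": [
    [0,0,0.15],
    [0,0,0.3],
    [0,0,0.3]
  ],
  "translation": [
    [0,0,-0.02],
    [0,0,-0.04],
    [0,0,-0.04]
  ],
  "grip": [0.3,0.4,0.4]
}}

```text
clock: 1.58
tool_pos: [0.227, -0.5834, 0.2992]
eef_rot: [0.999, 0.036, 0.001, 0.002]
contact_force: [0.3, 0.1, 0.8]
opening: 0.683
finger_force: 0.0
```

```bash
python3 - <<'E'
from h import *
s=r.get_state();print(s['q'],s['opening'],s['eef_rot'])
y=np.radians(7);Z=np.array([0,0,1.])
ex=np.array([np.cos(y),np.sin(y),0]);ax=-ex*np.sin(np.radians(38))+Z*np.cos(np.radians(38));ay=np.array([-np.sin(y),np.cos(y),0]);axx=np.cross(ay,ax)
H=np.array([.627,-.009,.2555])
for deg in (-47,133):
    t=np.radians(deg);xt=np.cos(t)*axx+np.sin(t)*ay;M=np.c_[xt,np.cross(-ax,xt),-ax]
    print(deg);rel(H+.11*ax,M)
E
```

```text
[ 1.18702115  0.64189431 -0.11069939  1.51748232  0.08019627  0.98305421
 -0.44446116] 0.6831283328250297 [9.99343120e-01 3.61946408e-02 5.18133963e-04 1.73450088e-03]
-47
t 1.575 trans [ 0.3729 -0.5404 -0.0446] turn [0.2892 0.614  0.7428]
133
t 1.575 trans [ 0.3729 -0.5404 -0.0446] turn [-0.76    0.3579 -2.2629]
```

Emit:
{"op": "jog_arm", "data": {
  "turn": [
    [-0.76,0.358,-2.263],
    [-0.76,0.358,-2.263],
    [-0.76,0.358,-2.263],
    [-0.76,0.358,-2.263],
    [-0.76,0.358,-2.263],
    [-0.76,0.358,-2.263],
    [-0.76,0.358,-2.263],
    [-0.76,0.358,-2.263],
    [-0.76,0.358,-2.263],
    [-0.76,0.358,-2.263],
    [-0.76,0.358,-2.263],
    [-0.76,0.358,-2.263],
    [-0.76,0.358,-2.263],
    [-0.76,0.358,-2.263],
    [-0.76,0.358,-2.263],
    [-0.76,0.358,-2.263],
    [-0.76,0.358,-2.263]
  ],
  "translation": [
    [0.373,-0.54,-0.045],
    [0.373,-0.54,-0.045],
    [0.373,-0.54,-0.045],
    [0.373,-0.54,-0.045],
    [0.373,-0.54,-0.045],
    [0.373,-0.54,-0.045],
    [0.373,-0.54,-0.045],
    [0.373,-0.54,-0.045],
    [0.373,-0.54,-0.045],
    [0.373,-0.54,-0.045],
    [0.373,-0.54,-0.045],
    [0.373,-0.54,-0.045],
    [0.373,-0.54,-0.045],
    [0.373,-0.54,-0.045],
    [0.373,-0.54,-0.045],
    [0.373,-0.54,-0.045],
    [0.373,-0.54,-0.045]
  ],
  "grip": [0.4,0.4,0.4,0.4,0.4,0.4,0.4,0.4,0.4,0.4,0.4,0.4,0.4,0.4,0.4,0.4,0.4]
}}

```text
clock: 3.7
tool_pos: [0.5604, -0.0166, 0.3426]
eef_rot: [0.325, 0.888, 0.149, 0.289]
contact_force: [1.1, -0.1, 0.3]
opening: 0.601
finger_force: 0.0
```

```bash
cat >>h.py <<'E'
y=np.radians(7);Z=np.array([0,0,1.])
ex=np.array([np.cos(y),np.sin(y),0]);ax=-ex*np.sin(np.radians(38))+Z*np.cos(np.radians(38));ay=np.array([-np.sin(y),np.cos(y),0]);axx=np.cross(ay,ax)
def tframe(deg):
    t=np.radians(deg);xt=np.cos(t)*axx+np.sin(t)*ay;return np.c_[xt,np.cross(-ax,xt),-ax]
E
python3 - <<'E'
from h import *
import cv2
s=r.get_state();print(s['clock'],s['q'],s['opening'],s['tool_pos'])
p=cams.camera_params('wrist');print(p)
im=cams.snapshot('wrist');cv2.imwrite('pics/w1.png',im[:,:,::-1])
for n in ['t_handle','drum_mid']:
    print(n,[(np.round(d['position'],3).tolist(),round(d['p'],2)) for d in models.place_of('wrist',n)][:3])
# pixel prediction for handle centre
m=models.masks_of('wrist','t_handle')[0];v,u=np.nonzero(m['pixels']);
print(m['p'],len(u),cv2.minAreaRect(np.c_[u,v].astype(np.float32)))
E
```

```text
3.7 [ 0.34278101  0.37090179 -0.49369506  2.22422284  2.11446037  0.1565239
 -1.26584556] 0.6005410885979916 [ 0.56036283 -0.01663103  0.34260375]
{'fx': 309.70691628693146, 'fy': 309.70691628693146, 'cx': 316.49923356904685, 'cy': 194.87413216482597, 'eye': array([0.43314218, 0.02751028, 0.40722407]), 'orientation': array([-0.23474797, -0.36875962,  0.34358307,  0.83118013])}
t_handle [([0.631, -0.011, 0.257], 0.87), ([0.736, -0.163, -0.0], 0.63)]
drum_mid [([0.667, -0.003, 0.202], 0.82), ([0.658, 0.04, 0.194], 0.46)]
0.61 5246 ((312.4971008300781, 178.39198303222656), (123.2209243774414, 111.8349380493164), 43.45184326171875)
```

View pics/w1.png

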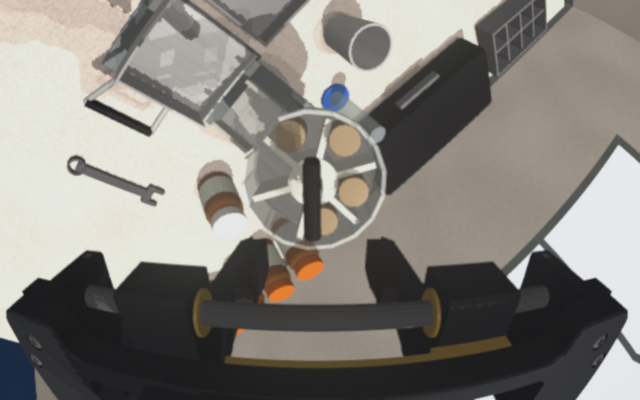

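The picture shows the bar from about (312,158) to (314,238), between the fingers and nearly parallel to them. The pan handle is at (120,115). I'll work out the bar's angle and the remaining shift.

```bash
python3 - <<'E'
from h import *
def rayw(u,v):
    p=cams.camera_params('wrist');a=np.array([u-p['cx'],v-p['cy']])/p['fx'];t=np.linalg.norm(a)
    d=np.array([np.sin(t)*a[0]/t,-np.sin(t)*a[1]/t,-np.cos(t)]);return p['eye'],R.from_quat(p['orientation']).apply(d)
H=np.array([.627,-.0095,.2565]);P=H+.013*ax
def hw(u,v,P=P):
    e,d=rayw(u,v);return e+d*((P-e)@ax)/(d@ax)
A=hw(312,157);B=hw(313.5,240)
d=B-A;print((A+B)/2-.013*ax,np.linalg.norm(d),np.degrees(np.arctan2(d@ay,d@axx)))
for deg in (130,133,136): print(deg);rel(H,tframe(deg))
E
```

```text
[ 0.62319025 -0.00837369  0.25365293] 0.06690597859051066 -46.43765083067843
130
t 3.9 trans [-0.0008 -0.0012  0.1092] turn [ 0.0011 -0.0023  0.0502]
133
t 3.9 trans [-0.0008 -0.0012  0.1092] turn [ 0.0011 -0.0022 -0.0022]
136
t 3.9 trans [-0.0008 -0.0012  0.1092] turn [ 0.0012 -0.0022 -0.0546]
```

Emit:
{"op": "jog_arm", "data": {
  "turn": [
    [0,0,0],
    [0,0,0],
    [0,0,0],
    [0,0,0],
    [0,0,0],
    [0,0,0],
    [0,0,0],
    [0,0,0],
    [0,0,0],
    [0,0,0]
  ],
  "translation": [
    [0,-0.001,0.04],
    [0,-0.001,0.07],
    [0,-0.001,0.09],
    [0,-0.001,0.1],
    [0,-0.001,0.1],
    [0,-0.001,0.1],
    [0,-0.001,0.1],
    [0,-0.001,0.1],
    [0,-0.001,0.1],
    [0,-0.001,0.1]
  ],
  "grip": [0.4,0.4,0.4,0.4,0.6,0.7,0.8,0.9,1,1],
  "force": 25
}}

```text
clock: 5.15
tool_pos: [0.6198, -0.0123, 0.263]
eef_rot: [0.325, 0.888, 0.147, 0.289]
contact_force: [-4.1, -2.5, 1.0]
opening: 0.154
finger_force: 25.0
```

Emit:
{"op": "jog_arm", "data": {
  "turn": [
    [0,0,-0.05],
    [0,0,-0.1],
    [0,0,-0.15],
    [0,0,-0.2],
    [0,0,-0.25],
    [0,0,-0.3],
    [0,0,-0.34],
    [0,0,-0.38],
    [0,0,-0.42],
    [0,0,-0.42],
    [0,0,-0.42],
    [0,0,-0.42],
    [0,0,-0.42],
    [0,0,-0.42]
  ],
  "translation": [
    [0,0,0],
    [0,0,0],
    [0,0,0],
    [0,0,0],
    [0,0,0],
    [0,0,0],
    [0,0,0],
    [0,0,0],
    [0,0,0],
    [0,0,0],
    [0,0,0],
    [0,0,0],
    [0,0,0],
    [0,0,0]
  ],
  "grip": [1,1,1,1,1,1,1,1,1,1,1,1,1,1]
}}

```text
clock: 6.9
tool_pos: [0.6199, -0.0119, 0.2632]
eef_rot: [0.133, 0.936, 0.084, 0.313]
contact_force: [-4.1, -2.3, 1.0]
opening: 0.155
finger_force: 25.0
```

```bash
cat >look.py <<'E'
from h import *
import cv2,sys
s=r.get_state();print(s['clock'],np.round(s['q'],2),s['opening'],s['tool_pos'],s['contact_force'],s['moment'])
C=R.from_quat(s['eef_rot']).as_matrix()
print('tool ang',np.degrees(np.arctan2(C[:,0]@ay,C[:,0]@axx)))
for c in ('scene','top'):
    im=cams.snapshot(c);cv2.imwrite(f'pics/{c}_{sys.argv[1]}.png',im[:,:,::-1])
    for n in ('plug1_mid','pan_mid'):
        print(c,n,[(np.round(d['position'],3).tolist(),round(d['p'],2)) for d in models.place_of(c,n)][:5])
a=cv2.imread(f'pics/scene_{sys.argv[1]}.png')[190:320,230:360];b=cv2.imread(f'pics/top_{sys.argv[1]}.png')[125:265,295:435]
cv2.imwrite(f'pics/v_{sys.argv[1]}.png',np.hstack([cv2.resize(x,(400,400),interpolation=cv2.INTER_CUBIC) for x in (a,b)]))
E
python3 look.py a
```

```text
6.9 [ 0.31  0.6  -0.52  2.17  2.38  0.33 -1.07] 0.15462935639257416 [ 0.61994972 -0.01188137  0.26317528] [-4.11624131 -2.25322326  1.04988603] [-0.4708972   0.69916277 -0.2052957 ]
tool ang 156.85473633346908
scene plug1_mid [([0.507, -0.057, 0.077], 0.68)]
scene pan_mid [([0.53, -0.018, 0.069], 0.76)]
top plug1_mid [([0.685, 0.029, 0.209], 0.72), ([0.512, -0.052, 0.078], 0.51)]
top pan_mid [([0.53, -0.022, 0.069], 0.69), ([0.678, 0.157, -0.001], 0.16)]
```

View pics/v_a.png

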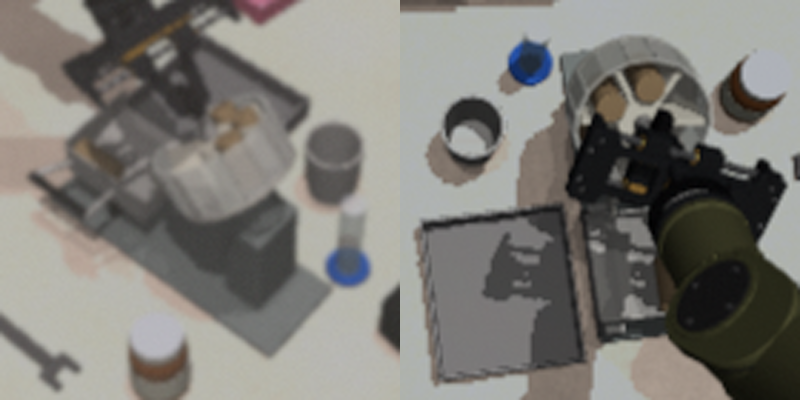

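The left view shows plug 1 lying in the pan at (100,155), with the other three still in the drum. I'll turn on to the second pocket.

Emit:
{"op": "jog_arm", "data": {
  "turn": [
    [0,0,-0.05],
    [0,0,-0.11],
    [0,0,-0.17],
    [0,0,-0.23],
    [0,0,-0.29],
    [0,0,-0.35],
    [0,0,-0.41],
    [0,0,-0.47],
    [0,0,-0.53],
    [0,0,-0.59],
    [0,0,-0.65],
    [0,0,-0.71],
    [0,0,-0.77],
    [0,0,-0.83],
    [0,0,-0.88],
    [0,0,-0.93],
    [0,0,-0.98],
    [0,0,-1.02],
    [0,0,-1.02],
    [0,0,-1.02]
  ],
  "translation": [
    [0,0,0],
    [0,0,0],
    [0,0,0],
    [0,0,0],
    [0,0,0],
    [0,0,0],
    [0,0,0],
    [0,0,0],
    [0,0,0],
    [0,0,0],
    [0,0,0],
    [0,0,0],
    [0,0,0],
    [0,0,0],
    [0,0,0],
    [0,0,0],
    [0,0,0],
    [0,0,0],
    [0,0,0],
    [0,0,0]
  ],
  "grip": [1,1,1,1,1,1,1,1,1,1,1,1,1,1,1,1,1,1,1,1]
}}

```text
clock: 9.7
tool_pos: [0.6197, -0.0108, 0.2631]
eef_rot: [-0.342, 0.882, -0.079, 0.315]
contact_force: [-4.5, -2.3, 2.8]
opening: 0.157
finger_force: 25.0
```

Emit:
{"op": "jog_arm", "data": {
  "turn": [
    [0,0,0],
    [0,0,0],
    [0,0,0],
    [0,0,0],
    [0,0,0]
  ],
  "translation": [
    [0,0,0],
    [0,0,0],
    [0,0,0],
    [0,0,0],
    [0,0,0]
  ],
  "grip": [1,1,1,1,1]
}}

```text
clock: 10.32
tool_pos: [0.6197, -0.0108, 0.2631]
eef_rot: [-0.342, 0.882, -0.079, 0.315]
contact_force: [-4.9, -1.7, 2.3]
opening: 0.157
finger_force: 25.0
```

```bash
python3 look.py b
```

```text
10.325 [ 0.16  0.57 -0.28  2.18  2.79  0.27 -0.49] 0.1570816387516502 [ 0.6197389  -0.01083958  0.26309985] [-4.85533645 -1.65150002  2.32999117] [-0.20865254  0.83915621 -0.04504663]
tool ang -144.63446750796945
scene plug1_mid [([0.507, -0.058, 0.08], 0.57), ([0.527, -0.016, 0.071], 0.49)]
scene pan_mid []
top plug1_mid [([0.523, 0.026, 0.076], 0.75)]
top pan_mid [([0.527, -0.018, 0.065], 0.98), ([0.679, 0.158, -0.002], 0.72)]
```

View pics/v_b.png

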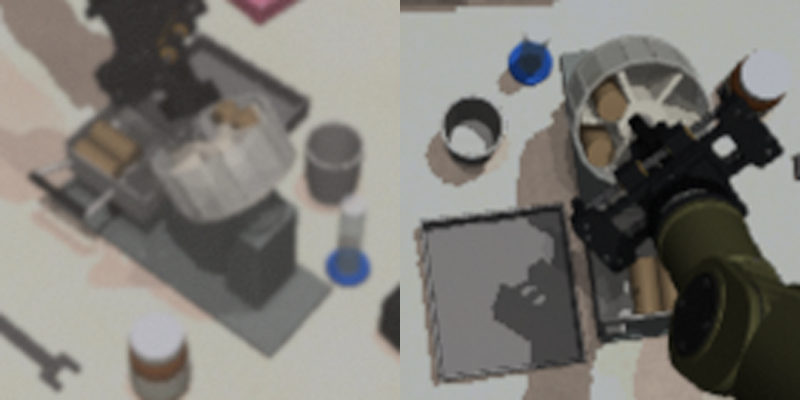

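The pan shows both plugs at (105,150) in the left view and two are still in the drum. I'll release the bar and retreat.

Emit:
{"op": "jog_arm", "data": {
  "turn": [
    [0,0,0],
    [0,0,0],
    [0,0,0],
    [0,0,0],
    [0,0,0],
    [0,0,0],
    [0,0,0],
    [0,0,0]
  ],
  "translation": [
    [0,0,0],
    [0,0,0],
    [0,0,0],
    [0,0,-0.01],
    [0,0,-0.04],
    [0,0,-0.08],
    [0,0,-0.12],
    [0,0,-0.12]
  ],
  "grip": [0.8,0.65,0.6,0.6,0.6,0.6,0.6,0.6]
}}

```text
clock: 11.62
tool_pos: [0.5469, -0.0202, 0.3607]
eef_rot: [-0.341, 0.881, -0.08, 0.317]
contact_force: [0.2, 0.5, -0.6]
opening: 0.399
finger_force: 0.0
```

```bash
python3 - <<'E'
from h import *
s=r.get_state();print(s['clock'],np.round(s['q'],2),s['opening'],s['tool_pos'],s['contact_force'])
ey=np.array([-ex[1],ex[0],0]);M=np.c_[-ex,ey,-Z]
rel([.510,-.121,.20],M)
E
```

```text
11.625 [ 0.19  0.3  -0.26  2.24  2.76  0.06 -0.48] 0.3990435166620414 [ 0.54694807 -0.02015267  0.36070014] [ 0.21787174  0.47111252 -0.56907652]
t 11.625 trans [0.1678 0.0018 0.096 ] turn [-0.2054  0.6451  0.5936]
```

Emit:
{"op": "jog_arm", "data": {
  "turn": [
    [-0.03,0.1,0.09],
    [-0.06,0.19,0.18],
    [-0.1,0.32,0.3],
    [-0.15,0.48,0.44],
    [-0.205,0.645,0.594],
    [-0.205,0.645,0.594],
    [-0.205,0.645,0.594],
    [-0.205,0.645,0.594],
    [-0.205,0.645,0.594]
  ],
  "translation": [
    [0.025,0,0.014],
    [0.05,0,0.03],
    [0.085,0.001,0.048],
    [0.125,0.0015,0.07],
    [0.168,0.002,0.096],
    [0.168,0.002,0.096],
    [0.168,0.002,0.096],
    [0.168,0.002,0.096],
    [0.168,0.002,0.096]
  ],
  "grip": [0.6,0.6,0.6,0.6,0.6,0.6,0.6,0.6,0.6]
}}

```text
clock: 12.75
tool_pos: [0.5107, -0.1204, 0.1958]
eef_rot: [-0.059, 0.998, 0.003, -0.004]
contact_force: [-0.7, 0.2, -1.1]
opening: 0.399
finger_force: 0.0
```

```bash
python3 - <<'E'
from h import *
import cv2
s=r.get_state();print(s['clock'],np.round(s['q'],2),s['opening'],s['tool_pos'])
im=cams.snapshot('wrist');cv2.imwrite('pics/w2.png',im[:,:,::-1])
for c in ('wrist','scene'):
    if c=='scene': cams.snapshot(c)
    for n in ['pan_handle','pan_hinge','drum_mid']:
        print(c,n,[(np.round(d['position'],4).tolist(),round(d['p'],2)) for d in models.place_of(c,n)][:3])
E
```

```text
12.75 [ 0.53  0.72 -0.64  1.91  0.62  0.73  1.22] 0.39862945010967216 [ 0.51070348 -0.12041333  0.19576912]
wrist pan_handle [([0.5059, -0.0294, 0.0843], 0.7), ([0.5151, -0.1157, 0.0741], 0.69)]
wrist pan_hinge [([0.5279, 0.0299, 0.0859], 0.9), ([0.512, -0.0565, 0.0779], 0.37)]
wrist drum_mid []
scene pan_handle [([0.53, -0.0203, 0.0714], 0.74), ([0.5141, -0.1208, 0.077], 0.6), ([0.5266, 0.0269, 0.0762], 0.58)]
scene pan_hinge [([0.5257, 0.0273, 0.0788], 0.94), ([0.7409, -0.1613, 0.0026], 0.2)]
scene drum_mid [([0.6678, -0.0061, 0.1999], 0.94)]
```

View pics/w2.png

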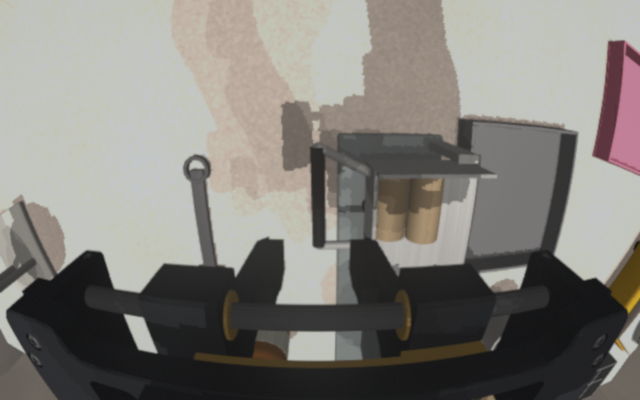

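The bar runs from (317,148) to (319,245), centred between the fingers, and both plugs lie in the pan at (408,208). I'll descend with a slight tilt so the gripper body stays clear of the pan.

Emit:
{"op": "jog_arm", "data": {
  "turn": [
    [-0.1,0,0],
    [-0.2,0,0],
    [-0.2,0,0],
    [-0.2,0,0],
    [-0.2,0,0],
    [-0.2,0,0],
    [-0.2,0,0],
    [-0.2,0,0],
    [-0.2,0,0],
    [-0.2,0,0]
  ],
  "translation": [
    [0,0.002,0.04],
    [0,0.002,0.08],
    [0,0.002,0.1],
    [0,0.002,0.114],
    [0,0.002,0.114],
    [0,0.002,0.114],
    [0,0.002,0.114],
    [0,0.002,0.114],
    [0,0.002,0.114],
    [0,0.002,0.114]
  ],
  "grip": [0.6,0.6,0.6,0.6,0.6,0.75,0.85,1,1,1],
  "force": 20
}}

```text
clock: 14.4
tool_pos: [0.51, -0.1203, 0.0837]
eef_rot: [-0.06, 0.993, 0.099, -0.007]
contact_force: [0.3, -5.5, 1.5]
opening: 0.123
finger_force: 20.0
```

```bash
python3 - <<'E'
from h import *
s=r.get_state();print(s['clock'],np.round(s['q'],2),s['opening']*88,s['tool_pos'],s['contact_force'])
C=R.from_quat(s['eef_rot']);ey=np.array([-ex[1],ex[0],0])
for k in range(1,17):
    t=.9*k/16;f=lambda a:.1431*(-np.cos(a)*ey+np.sin(a)*Z)
    d=C.inv().apply(f(t-.035)-f(-.035));print(round(t,2),np.round(d,4).tolist(),round(.2*k/16,3))
E
```

```text
14.4 [ 0.62  0.95 -0.64  1.91  0.64  0.56  1.31] 10.843347527424742 [ 0.50997137 -0.12026698  0.08365612] [ 0.32887767 -5.52179942  1.4732212 ]
0.06 [0.0, 0.0015, -0.0079] 0.013
0.11 [0.0, 0.0035, -0.0157] 0.025
0.17 [0.0001, 0.0059, -0.0234] 0.038
0.23 [0.0001, 0.0088, -0.0309] 0.05
0.28 [0.0001, 0.012, -0.0383] 0.062
0.34 [0.0001, 0.0157, -0.0454] 0.075
0.39 [0.0001, 0.0197, -0.0524] 0.088
0.45 [0.0002, 0.0242, -0.0591] 0.1
0.51 [0.0002, 0.029, -0.0655] 0.113
0.56 [0.0002, 0.0342, -0.0717] 0.125
0.62 [0.0002, 0.0397, -0.0776] 0.138
0.68 [0.0003, 0.0455, -0.0831] 0.15
0.73 [0.0003, 0.0516, -0.0883] 0.163
0.79 [0.0003, 0.0581, -0.0932] 0.175
0.84 [0.0003, 0.0647, -0.0977] 0.188
0.9 [0.0003, 0.0717, -0.1018] 0.2
```

The opening of 10.8 mm suggests I may be holding only an edge of the bar, so I'll regrip 5 mm lower.

Emit:
{"op": "jog_arm", "data": {
  "turn": [
    [0,0,0],
    [0,0,0],
    [0,0,0],
    [0,0,0],
    [0,0,0],
    [0,0,0],
    [0,0,0]
  ],
  "translation": [
    [0,0,0],
    [0,-0.001,0.003],
    [0,-0.001,0.006],
    [0,-0.001,0.006],
    [0,-0.001,0.006],
    [0,-0.001,0.006],
    [0,-0.001,0.006]
  ],
  "grip": [0.7,0.7,0.7,0.9,1,1,1]
}}

```text
clock: 15.28
tool_pos: [0.509, -0.119, 0.0769]
eef_rot: [-0.06, 0.993, 0.1, -0.008]
contact_force: [0.1, -3.5, -1.9]
opening: 0.125
finger_force: 20.0
```

Emit:
{"op": "jog_arm", "data": {
  "turn": [
    [0.01,0,0],
    [0.02,0,0],
    [0.04,0,0],
    [0.05,0,0],
    [0.06,0,0],
    [0.08,0,0],
    [0.09,0,0],
    [0.1,0,0],
    [0.11,0,0],
    [0.13,0,0],
    [0.14,0,0],
    [0.15,0,0],
    [0.16,0,0],
    [0.18,0,0],
    [0.19,0,0],
    [0.2,0,0],
    [0.2,0,0],
    [0.2,0,0],
    [0.2,0,0],
    [0.2,0,0]
  ],
  "translation": [
    [0,0.0015,-0.008],
    [0,0.0035,-0.0157],
    [0,0.006,-0.0234],
    [0,0.009,-0.031],
    [0,0.012,-0.038],
    [0,0.0157,-0.0454],
    [0,0.0197,-0.0524],
    [0,0.0242,-0.059],
    [0,0.029,-0.0655],
    [0,0.0342,-0.0717],
    [0,0.0397,-0.0776],
    [0,0.0455,-0.083],
    [0,0.0516,-0.0883],
    [0,0.058,-0.0932],
    [0,0.0647,-0.0977],
    [0,0.0717,-0.1018],
    [0,0.0717,-0.1018],
    [0,0.0717,-0.1018],
    [0,0.0717,-0.1018],
    [0,0.0717,-0.1018]
  ],
  "grip": [1,1,1,1,1,1,1,1,1,1,1,1,1,1,1,1,1,1,1,1]
}}

```text
clock: 17.77
tool_pos: [0.5018, -0.0655, 0.1904]
eef_rot: [-0.063, 0.998, 0.003, -0.003]
contact_force: [-4.5, 6.1, -9.5]
opening: 0.117
finger_force: 20.6
```

```bash
python3 look.py c
```

```text
17.775 [ 0.41  0.7  -0.6   1.97  0.62  0.67  1.11] 0.11659398475215638 [ 0.50184793 -0.06549896  0.1904031 ] [-4.52090723  6.08862329 -9.45338928] [1.08087416 0.65611143 0.08553075]
tool ang -179.78006421153228
scene plug1_mid []
scene pan_mid [([0.528, -0.008, 0.113], 0.83)]
top plug1_mid [([0.487, 0.114, 0.018], 0.63)]
top pan_mid [([0.528, -0.007, 0.11], 0.68)]
```

View pics/v_c.png

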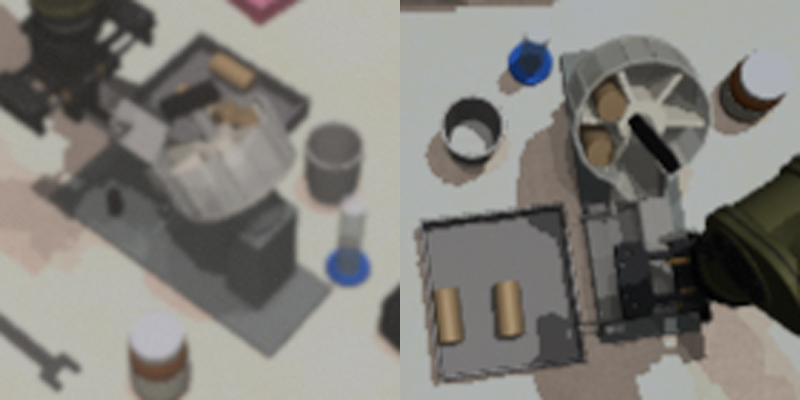

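The right view shows both plugs in the tray at (448,315) and (508,308), and the pan is tipped about 50°. I'll hold briefly and then lower.

Emit:
{"op": "jog_arm", "data": {
  "turn": [
    [0,0,0],
    [0,0,0],
    [0,0,0],
    [0,0,0]
  ],
  "translation": [
    [0,0,0],
    [0,0,0],
    [0,0,0],
    [0,0,0]
  ],
  "grip": [1,1,1,1]
}}

```text
clock: 18.58
tool_pos: [0.5019, -0.0655, 0.1904]
eef_rot: [-0.063, 0.998, 0.003, -0.003]
contact_force: [-4.3, 4.3, -10.5]
opening: 0.117
finger_force: 20.6
```

```bash
python3 - <<'E'
import numpy as np
for k in range(1,19):
    a=.9*(1-k/18)-.035
    print([0,round(.1431*(np.cos(.865)-np.cos(a)),4),round(.1431*(np.sin(.865)-np.sin(a)),4)])
E
```

```text
[0, np.float64(-0.0053), np.float64(0.0048)]
[0, np.float64(-0.0104), np.float64(0.0098)]
[0, np.float64(-0.0152), np.float64(0.0151)]
[0, np.float64(-0.0198), np.float64(0.0206)]
[0, np.float64(-0.0241), np.float64(0.0263)]
[0, np.float64(-0.028), np.float64(0.0323)]
[0, np.float64(-0.0317), np.float64(0.0384)]
[0, np.float64(-0.0351), np.float64(0.0447)]
[0, np.float64(-0.0381), np.float64(0.0512)]
[0, np.float64(-0.0409), np.float64(0.0578)]
[0, np.float64(-0.0432), np.float64(0.0646)]
[0, np.float64(-0.0453), np.float64(0.0714)]
[0, np.float64(-0.047), np.float64(0.0784)]
[0, np.float64(-0.0483), np.float64(0.0854)]
[0, np.float64(-0.0493), np.float64(0.0925)]
[0, np.float64(-0.05), np.float64(0.0996)]
[0, np.float64(-0.0503), np.float64(0.1068)]
[0, np.float64(-0.0502), np.float64(0.1139)]
```

Emit:
{"op": "jog_arm", "data": {
  "turn": [
    [-0.01,0,0],
    [-0.02,0,0],
    [-0.03,0,0],
    [-0.04,0,0],
    [-0.06,0,0],
    [-0.07,0,0],
    [-0.08,0,0],
    [-0.09,0,0],
    [-0.1,0,0],
    [-0.11,0,0],
    [-0.12,0,0],
    [-0.13,0,0],
    [-0.14,0,0],
    [-0.16,0,0],
    [-0.17,0,0],
    [-0.18,0,0],
    [-0.19,0,0],
    [-0.2,0,0],
    [-0.2,0,0],
    [-0.2,0,0]
  ],
  "translation": [
    [0,-0.0053,0.0048],
    [0,-0.0104,0.0098],
    [0,-0.0152,0.0151],
    [0,-0.0198,0.0206],
    [0,-0.0241,0.0263],
    [0,-0.028,0.0323],
    [0,-0.0317,0.0384],
    [0,-0.0351,0.0447],
    [0,-0.0381,0.0512],
    [0,-0.0409,0.0578],
    [0,-0.0432,0.0646],
    [0,-0.0453,0.0714],
    [0,-0.047,0.0784],
    [0,-0.0483,0.0854],
    [0,-0.0493,0.0925],
    [0,-0.05,0.0996],
    [0,-0.0503,0.1068],
    [0,-0.0502,0.1135],
    [0,-0.0502,0.1135],
    [0,-0.0502,0.1135]
  ],
  "grip": [1,1,1,1,1,1,1,1,1,1,1,1,1,1,1,1,1,1,1,1]
}}

```text
clock: 21.08
tool_pos: [0.5093, -0.1178, 0.0776]
eef_rot: [-0.061, 0.993, 0.101, -0.008]
contact_force: [-3.6, 4.2, -0.8]
opening: 0.108
finger_force: 19.9
```

Emit:
{"op": "jog_arm", "data": {
  "turn": [
    [0,0,0],
    [0,0,0],
    [0,0,0],
    [0,0,0],
    [0,0,0],
    [0,0,0],
    [0,0,0],
    [0,0,0],
    [0,0,0],
    [0,0,0],
    [0,0,0],
    [0,0,0],
    [0,0,0],
    [0,0,0]
  ],
  "translation": [
    [0,0,0.001],
    [0,0,0.001],
    [0,0,0.001],
    [0,0,0.001],
    [0,0,0.001],
    [0,0,-0.01],
    [0,0,-0.03],
    [0,0,-0.06],
    [0,0,-0.1],
    [0,0,-0.14],
    [0,0,-0.18],
    [0,0,-0.18],
    [0,0,-0.18],
    [0,0,-0.18]
  ],
  "grip": [1,0.8,0.65,0.62,0.62,0.62,0.62,0.62,0.62,0.62,0.62,0.62,0.62,0.62]
}}

```text
clock: 22.82
tool_pos: [0.5133, -0.1537, 0.253]
eef_rot: [-0.061, 0.993, 0.101, -0.009]
contact_force: [0.2, -0.1, -0.5]
opening: 0.381
finger_force: 0.0
```

```bash
python3 look.py d
```

```text
22.825 [ 0.79  0.74 -0.86  1.74  0.42  0.95  1.5 ] 0.38061703956401344 [ 0.5133339  -0.15374899  0.25300343] [ 0.23694184 -0.12807926 -0.51985584] [-0.07971081 -0.14123893  0.00077344]
tool ang -179.93941359670802
scene plug1_mid []
scene pan_mid [([0.502, 0.127, 0.003], 0.74), ([0.534, -0.022, 0.073], 0.61)]
top plug1_mid [([0.487, 0.118, 0.022], 0.48)]
top pan_mid [([0.531, -0.022, 0.071], 0.97)]
```

View pics/v_d.png

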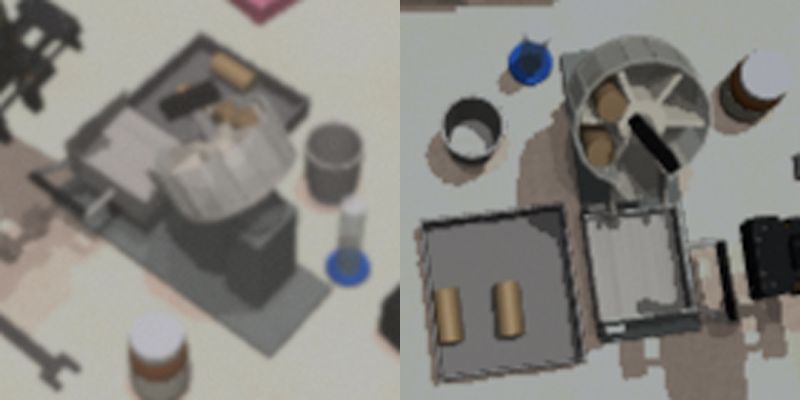

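The pan is level and empty. Both plugs are in the tray at (448,315) and (508,308), two are in the drum, and the gripper is clear.

```bash
python3 -c "
from plant import r
print(r.finish_job())"
```

```text
the job is handed in; nothing more can be done
None
```

I handed the job in at about 23 s of the 64 s: the last pictures show both plugs in the grey tray, two still in the drum, the pan level and empty, and the jar, cup and glass cylinder in place; the hand-in returned no verdict.

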